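# Fit the pump's filter cartridge, then present the sampling wand

### The job

Get the gas-sampling set ready: slide the pleated filter cartridge, as it stands, fully down onto the upright spindle of the filter base, let go of it, and only then draw the sampling wand straight up out of its holder. Turn the wand aslant, tip downwards at about 45 degrees, and hold it still in the gripper with its tip well clear of the worktop, at least 12 cm above it; finish while still holding it like that. Leave the bottle, the battery pack and the tape roll where they are.

Things in the scene. Friction and masses are not known exactly. Their poses are not given: they have to be found in the camera images.
- cartridge: Filter cartridge, loose, standing on the worktop: hollow cylinder 50 mm high, 50 mm in diameter, black end caps 8 mm high, white pleated wall 48 mm in diameter between them. Through bore 16 mm in diameter. About 90 g (0.7-1.3 times). Origin at the centre of its underside, z up along its axis; it goes on as it stands. Grip it across the diameter from above, in its upper half.
- filter_base: Filter base of the pump, fixed: grey block 100 x 100 x 30 mm, with two brass hose nipples on one side (+x of its frame, sticking out 18 mm). On top an aluminium seat disc, 60 mm in diameter, 4 mm high; from its middle rises a steel spindle 12 mm in diameter, 60 mm long, with a domed end 94 mm above the worktop. Origin at the centre of its underside, z up.
- seat (a point): Centre of the top of the seat disc on the filter base, on the spindle's axis, 34 mm above the worktop: where the centre of the cartridge's underside must come. z up along the spindle.
- holder: Wand holder, fixed: a dark foot plate 90 x 90 x 10 mm with an upright aluminium tube, 36 mm outside diameter, rim 95 mm above the worktop. Bore 20 mm wide, narrowing to 14 mm in its lowest 30 mm; its bottom is 10 mm above the worktop. Origin at the centre of the foot plate's underside, z up along the tube. Holder and filter base stand on opposite sides, left or right by chance.
- wand: Sampling wand, loose, about 80 g (0.7-1.3 times), 238 mm long: thick black round grip on a thin grey rod. Stands tip down in the holder, may lean up to 4 degrees; the grip's 25 mm thick part reaches from 163 to 246 mm above the worktop. It must rise 90 mm for its tip to leave the tube. y runs along it from tip (-119 mm) to grip end (+119 mm); origin midway along, 13 mm off the centre line.
- wand_tip (a point): Tip of the wand, on its centre line (the end of the thin rod).
- wand_grip (a point): Point on the centre line in the middle of the wand's thick upper grip, 199 mm from the tip; 209 mm above the worktop at the start. Round there, 25 mm in diameter: grip it across from above, any yaw.
- leak_fluid_bottle: Bystander: small brown dropper bottle, 33 mm in diameter, 100 mm high, standing. Origin at the centre of its underside.
- battery_pack: Bystander: dark battery pack lying flat, 46 x 89 x 21 mm. Origin at the centre of its underside.
- tape_roll: Bystander: flat roll of black tape lying on its side, 62 mm in diameter, 19 mm high; not the part for the spindle. Origin at the centre of its underside.
There are look-alikes about, which are no part of the job. There is more than one size of the wand; the one meant has the size given above.

How it is judged:
By the outcome, as a careful person would: the job done as asked, in the order asked, and still so for the second after the job is handed in, while the arm keeps its last pose, push and grip.
It also fails if it takes over 61 s, if anything falls off the work surface, if the arm or the gripper's body presses on something with over 40 N, if the wrist force passes 120 N, or if a joint passes its speed limit or range.

### The arm

A 6-joint arm with a two-finger parallel gripper is mounted at the origin on a cart in front of the work surface, level with it; the furniture and walls round the work are solid. World frame = base frame: x ahead of the robot, y to its left, z up, the work surface at z = 0. Lengths are in mm, angles in rad, forces in N, time in s.
With the tool pointing down it reaches from about 400 to 925 mm from the base axis. Payload 12.5 kg.
Tool frame: the origin (TCP) lies between the finger pads; the fingertips stand 25 mm ahead of it and the grasp point (between the pads) lies 6 mm ahead of it; z points along the fingers, y is the line along which they close (so a half turn about z gives the same grasp; the last joint's range is limited). The gripper opens to 95 mm and grips with 3 to 60 N. Pads are 20 mm wide; open, the fingers measure 119 mm over their backs; the gripper's body (75 mm by 180 mm) begins 59 mm behind the grasp point.
Start: joints at [1.134, 0.491, 1.559, -0, 1.092, -0.106], TCP at [202.983, 591.136, 239.661] pointing down, gripper open.
Joint ranges: [-3.1, 3.1], [-0.84, 2.19], [0.05, 2.79], [-1.13, 4.28], [0.06, 2.93], [-2.69, 2.69]. Speed limits (rad/s): [2.22, 2.22, 2.79, 3.14, 3.14, 3.14].

### API

Orientations are given as [roll, pitch, yaw] about the fixed x, y, z axes, in that order (R = Rz(yaw) Ry(pitch) Rx(roll)).
In Python, from cell import state, read_camera, job_done, cut_out gives the robot as it stands. The module is installed in compiled form; this text tells all that it offers.
- The arm moves only by the tool jog_arm, never from a script. Its argument "motion" is a list of rows, each a list of 2 entries, a list of its own where there are three numbers: the shift along the tool's x, y, z in mm, then the turn about the tool's z in rad. A call has 1 to 5 rows; each row is the pose to reach, as a shift and turn from the pose commanded when the call began, along the tool's axes at that moment; what a row does not reach only later rows make up. A row lasts 1/10 s, in which the tool goes at most 50 mm and 8.59 degrees, less where a joint would pass 70% of its speed; a pose out of reach is approached as far as the arm can. A call with a gripper value outside its range is refused whole. "grip" is the closure, from 0 (fully open) to 1 (shut), set as the call begins (left out, the last holds). The fingers move at their own pace and stop on an object; the grip force is fixed at half the most. Time passes only in rows, so rows that repeat a pose let the fingers close. It gives the time, the measured TCP pose, the force, the opening and the grip force at its end, in the units of the state.
- state(): the state, without advancing time (a new reading comes with each control period).
- read_camera(name): name is "side" or "top" or "wrist"; returns a dict with "img" (384x512x3 uint8, blue, green, red), "vertical_fov" (degrees; the focal length in pixels is half the picture's height over the tangent of half this angle, whatever the lens; pixels are square), "cx", "cy" (the principal point, pixels), "k1" (the pictures are not rectified: a ray, as slopes to the right and down, at radius r is drawn at 1 + k1 r^2 times it, then the intrinsics apply), "extrinsics" (4x4, takes a point from camera to world coordinates). Camera axes: x right, y up, looking along -z (the intrinsics and any distortion apply to the point x, -y, -z); pixel columns grow to the right and rows downward; lengths in mm; the calibration is good to about 2 mm. A picture is of the moment at which its call begins. There is no depth.
- job_done(): hands the job in; it is judged then, once.
Trained networks look in a picture, given as the dict that the camera call returned (one of the last four; its "shot" number tells which), for a name from the list of things; names that differ only in an ending like _2 or _b are one class to them, and where a whole thing is asked for, a point or a joint stands for the part that bears it (a point fixed in the world has none). Each returns a list of dicts, best first, with "p" (0 to 1); they miss things now and then, are a little off and sometimes report something else, mostly with a low value. They report only what shows in the picture. A call takes as long as a camera call. They do not tell look-alikes from the thing itself.
- cut_out(name, picture): "region" (384x512 bool, what is visible of it) and "box" ([left, top, right, bottom] in pixels, round what is visible of it).
The state is a dict: "t": time; "joints": joint angles; "qvel": joint speeds; "tau": joint torques, N m; "eef_pos": TCP position; "tcp_rot": TCP orientation; "ft_force": force on the tool from outside, world axes, zero at the start; "moment": the same for the moment, N m; "opening": opening from 0.0 (shut) to 1.0 (fully open); "grip_force": force on a finger pad.
Only numpy, scipy, OpenCV 4.12 (cv2) and the standard library are available. Lean on these libraries where they do the work, as an engineer would, in place of code of your own. Each camera call takes 0.05 s, during which the arm holds its last target. There are 200 camera calls.

## Working session

There is one attempt and no reset: what is moved stays moved. The work goes in short steps, Python scripts to look and compute and a tool call to move; the robot and the scene stay as the last step left them, time stands still between calls to the robot, and variables do not carry over. Pictures are saved under pics/ and viewed, at most 10 in all, crops included, and the job is handed in when it is done.

Besides the shell and the picture viewer there is one more tool, called after ">>>" as a command line: name --argument value ..., lists and objects as JSON in quotes. jog_arm: Moves the arm, as the interface text tells. Its arguments: {"type":"object","properties":{"motion":{"type":"array"},"grip":{"type":"number"}},"required":["motion"]}

```bash
mkdir -p pics
cat > h.py <<'E'
import numpy as np, cv2
from cell import state, read_camera, job_done, cut_out
def K(p):
    f=192/np.tan(np.radians(p["vertical_fov"])/2); return f
def ray(p,u,v):
    f=K(p); d=np.array([(u-p["cx"])/f,(v-p["cy"])/f]); s=d.copy()
    for _ in range(20): s=d/(1+p["k1"]*(s@s))
    E=np.array(p["extrinsics"]); r=E[:3,:3]@np.array([s[0],-s[1],-1]); return E[:3,3],r/np.linalg.norm(r)
def atz(p,u,v,z):
    o,r=ray(p,u,v); return o+r*(z-o[2])/r[2]
def proj(p,X):
    E=np.array(p["extrinsics"]); c=E[:3,:3].T@(np.array(X,float)-E[:3,3]); s=np.array([c[0],-c[1]])/-c[2]
    return s*(1+p["k1"]*(s@s))*K(p)+[p["cx"],p["cy"]]
def tri(rs):
    A=0;b=0;
    for o,r in rs:
        M=np.eye(3)-np.outer(r,r); A=A+M; b=b+M@o
    X=np.linalg.solve(A,b); return X,[np.linalg.norm(np.cross(X-o,r)) for o,r in rs]
NAMES="cartridge filter_base holder wand leak_fluid_bottle battery_pack tape_roll".split()
E
python3 - <<'E'
from h import *
ims=[]
for n in ("side","top"):
    p=read_camera(n); ims.append(p["img"])
    E=np.array(p["extrinsics"]); print(n,p["vertical_fov"],p["k1"],E[:3,3].round(),(-E[:3,2]).round(2))
    for m in NAMES:
        for d in cut_out(m,p)[:4]:
            b=d["box"]; print(' ',m,round(d["p"],2),np.round(b), atz(p,(b[0]+b[2])/2,(b[1]+b[3])/2,20).round())
cv2.imwrite("pics/a.png",ims[0]);cv2.imwrite("pics/b.png",ims[1])
s=state();print(s["eef_pos"],s["tcp_rot"],s["opening"],s["t"])
E
```

```text
side 56.953690871541106 -0.04774637450299985 [ 276. 1016.  569.] [ 0.26 -0.88 -0.4 ]
  cartridge 0.83 [273. 207. 288. 228.] [510. -29.  20.]
  filter_base 0.7 [281. 174. 313. 204.] [ 507. -296.   20.]
  holder 0.87 [237. 246. 284. 296.] [486. 283.  20.]
  wand 0.69 [179. 312. 244. 352.] [518. 518.  20.]
  wand 0.68 [293. 248. 344. 264.] [352. 164.  20.]
  wand 0.56 [255. 194. 264. 249.] [568.  26.  20.]
  leak_fluid_bottle 0.65 [204. 209. 217. 239.] [712.  93.  20.]
  battery_pack 0.46 [225. 195. 240. 207.] [711. -99.  20.]
  tape_roll 0.46 [214. 207. 233. 219.] [702.   6.  20.]
top 49.17852506005056 -0.029957554896631128 [ 269.  107. 1584.] [ 0.18  0.02 -0.98]
  cartridge 0.68 [295. 190. 306. 211.] [510. -29.  20.]
  filter_base 0.62 [352. 190. 386. 223.] [ 491. -286.   20.]
  holder 0.82 [201. 196. 228. 220.] [476. 293.  20.]
  wand 0.71 [258. 243. 268. 260.] [316. 109.  20.]
  wand 0.47 [155. 198. 162. 212.] [481. 507.  20.]
  leak_fluid_bottle 0.64 [252. 147. 261. 159.] [692. 141.  20.]
  battery_pack 0.69 [316. 143. 340. 152.] [ 719. -132.   20.]
  tape_roll 0.48 [288. 144. 302. 159.] [701.  -8.  20.]
[202.95746873 591.12075766 239.67799386] [ 3.14149069e+00 -1.85779066e-05  2.81079250e+00] 1.0046992994186537 0.8
```

View pics/a.png

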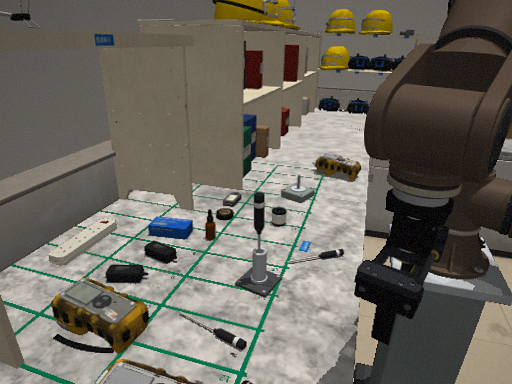

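View pics/b.png

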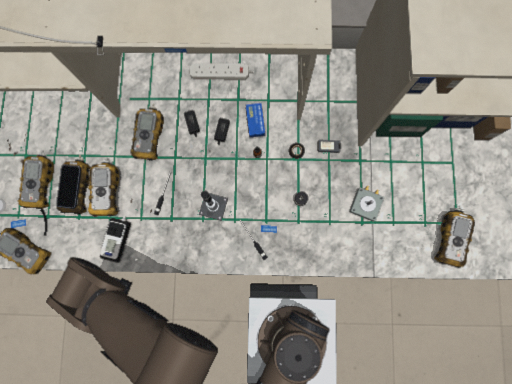

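The wand standing in the holder (side 259,220; top 207,200) is the one meant. The wands lying at side (225,332) and (320,256) are look-alikes. The only white pleated cartridge is at side (280,217), top (300,200), and the black ring at top (297,150) is the tape roll. Two objects near top (192,122) and (222,130) are also bystanders. I'll rise first, then go above the cartridge.

>>> jog_arm --motion '[[[0,0,-50],0],[[0,0,-100],0],[[-35,-35,-100],0],[[-70,-70,-100],0],[[-105,-105,-100],0]]' --grip 0

```text
t: 1.3
eef_pos: [268.4, 456.2, 339.8]
tcp_rot: [3.141, 0.0, 2.812]
ft_force: [1.2, -0.0, -0.0]
opening: 1.003
grip_force: 0.0
```

>>> jog_arm --motion '[[[-35,-35,0],0],[[-70,-70,0],0],[[-105,-105,0],0],[[-140,-140,0],0],[[-175,-175,0],0]]'

```text
t: 1.8
eef_pos: [377.2, 233.5, 340.0]
tcp_rot: [3.141, 0.001, 2.811]
ft_force: [-0.0, 0.6, -0.7]
opening: 1.002
grip_force: 0.0
```

>>> jog_arm --motion '[[[-35,-35,0],0],[[-70,-70,0],0],[[-105,-105,0],0],[[-140,-140,0],0],[[-175,-175,0],0]]'

```text
t: 2.3
eef_pos: [486.0, 10.9, 339.9]
tcp_rot: [3.141, 0.001, 2.811]
ft_force: [0.5, 0.6, -0.0]
opening: 0.998
grip_force: 0.0
```

Run:
```python
from h import *
s=state();print(s["eef_pos"],s["tcp_rot"],s["joints"],s["t"])
p=read_camera("wrist"); cv2.imwrite("pics/c.png",p["img"])
E=np.array(p["extrinsics"]); print(p["vertical_fov"],E.round(2))
for m in NAMES:
    for d in cut_out(m,p)[:4]:
        b=d["box"]; print(' ',m,round(d["p"],2),np.round(b), atz(p,(b[0]+b[2])/2,(b[1]+b[3])/2,40).round())
```

```text
[486.00090316  10.90855717 339.91157628] [3.14125298e+00 6.51810355e-04 2.81050026e+00] [-1.13637134e-01  1.92663849e-01  1.74014571e+00  2.04343475e-04
  1.20807336e+00 -1.35341361e+00] 2.3
67.80488484504482 [[ 3.3000e-01 -9.1000e-01 -2.4000e-01  4.1923e+02]
 [ 9.5000e-01  3.2000e-01  8.0000e-02  3.3750e+01]
 [ 0.0000e+00 -2.5000e-01  9.7000e-01  4.8579e+02]
 [ 0.0000e+00  0.0000e+00  0.0000e+00  1.0000e+00]]
  cartridge 0.98 [220. 170. 252. 205.] [514. -27.  40.]
  filter_base 0.85 [ 66. 196. 132. 258.] [ 503. -265.   40.]
  holder 0.72 [395.  68. 480. 134.] [487. 302.  40.]
  wand 0.93 [263.  16. 356.  90.] [362. 139.  40.]
  wand 0.74 [459.  86. 512. 109.] [505. 369.  40.]
  wand 0.67 [265. 281. 291. 292.] [707. -18.  40.]
  battery_pack 0.74 [197. 288. 243. 315.] [ 702. -126.   40.]
  tape_roll 0.81 [268. 280. 290. 292.] [707. -16.  40.]
  tape_roll 0.73 [460.  84. 512. 109.] [504. 369.  40.]
```

View pics/c.png

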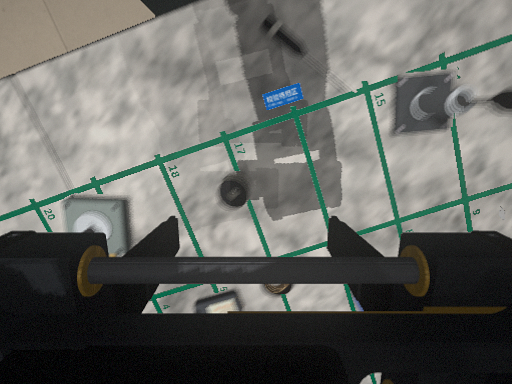

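The wrist view shows the cartridge at (235,188), the base and spindle at (97,225), and the holder with the wand at (430,100) and (480,98). I'll descend above the cartridge and look from close by.

>>> jog_arm --motion '[[[-12,-9,0],0],[[-38,-27,35],0],[[-38,-27,80],0],[[-38,-27,120],0],[[-38,-27,140],0]]'

```text
t: 3.2
eef_pos: [512.0, -24.8, 196.6]
tcp_rot: [-3.141, -0.003, 2.812]
ft_force: [-0.1, 0.1, -0.1]
opening: 1.0
grip_force: 0.0
```

```bash
cat >> h.py <<'E'
from scipy.optimize import least_squares
def cyl(x,y,z0,h,r):
    a=np.linspace(0,2*np.pi,60); return [(x+r*np.cos(t),y+r*np.sin(t),z) for t in a for z in (z0,z0+h)]
def pbox(p,pts):
    q=np.array([proj(p,X) for X in pts]); return np.r_[q.min(0),q.max(0)]
def fitcyl(obs,h,r,x0):  # obs: list of (picture, box)
    f=lambda v: np.concatenate([pbox(p,cyl(*v,h,r))-np.array(b) -[0,0,1,1] for p,b in obs])
    return least_squares(f,x0,loss="soft_l1")
def rel(w,s=None):
    "world displacement -> tool axes"
    from scipy.spatial.transform import Rotation as R
    s=s or state(); return R.from_euler("xyz",s["tcp_rot"]).as_matrix().T@(np.array(w)-s["eef_pos"])
E
python3 - <<'E'
from h import *
s=state();print(s["eef_pos"],s["tcp_rot"],s["t"])
obs=[]
for n in ("wrist","side","top"):
    p=read_camera(n)
    if n=="wrist": cv2.imwrite("pics/d.png",p["img"])
    for d in cut_out("cartridge",p)[:1]:
        print(n,d["p"],d["box"]); obs.append((p,d["box"]))
for o in (obs,obs[:1],obs[:2]):
    r=fitcyl(o,50,25,[512,-28,0]); print(r.x.round(1),r.fun.round(1))
E
```

```text
[511.97645472 -24.81500705 196.64779892] [-3.14107699 -0.00343725  2.81155193] 3.2
wrist 0.6 [229.1, 160.6, 275.3, 213.4]
side 0.82 [272.5, 207.1, 285.8, 225.9]
top 0.33 [252.9, 145.6, 261.8, 157.6]
[516.7 -26.3  -1.6] [ 0.4  0.6  0.2 -0.7 -2.  -0.4 -0.8 -0.3 39.9 45.1 44.5 47.3]
[515.7 -26.3   2.9] [-0.3  0.3  0.3 -0.3]
[516.2 -26.6  -1.4] [-0.   0.3 -0.1 -1.  -1.8 -0.5 -0.7 -0.4]
```

View pics/d.png

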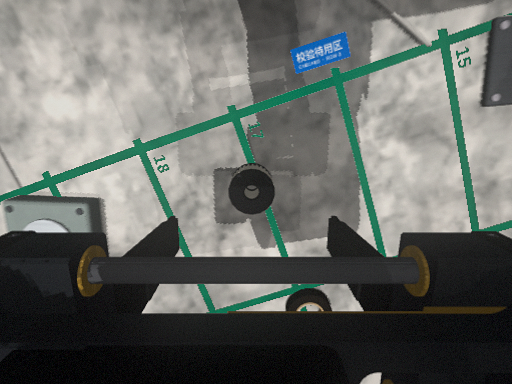

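>>> jog_arm --motion '[[[-4,0,0],0],[[-4,0,50],0],[[-4,0,80],0],[[-4,0,100],0],[[-4,0,100],0]]'

```text
t: 4.0
eef_pos: [516.1, -26.1, 98.2]
tcp_rot: [-3.141, -0.003, 2.811]
ft_force: [-0.5, 0.7, 0.5]
opening: 1.0
grip_force: 0.0
```

Run:
```python
from h import *
s=state();print(s["eef_pos"],s["tcp_rot"],s["t"])
p=read_camera("wrist")
for d in cut_out("cartridge",p)[:1]:
    print(d["p"],d["box"]); r=fitcyl([(p,d["box"])],50,25,[512,-28,0]); print(r.x.round(1),r.fun.round(1)); print(rel([r.x[0],r.x[1],44]).round(1))
```

```text
[516.12700519 -26.14845008  98.24300925] [-3.14124648e+00 -2.66482126e-03  2.81080023e+00] 4.0
0.82 [215.3, 175.4, 283.8, 252.4]
[518.2 -29.   -0.9] [ 0.3 -0.3 -0.3  0.3]
[-1.8 -2.3 56.5]
```

>>> jog_arm --motion '[[[-2,-2,25],0],[[-2,-2,45],0],[[-2,-2,55],0],[[-2,-2,55],0],[[-2,-2,55],0]]'

```text
t: 4.6
eef_pos: [518.3, -28.7, 45.7]
tcp_rot: [3.141, 0.001, 2.811]
ft_force: [-0.0, -0.3, 0.4]
opening: 1.002
grip_force: 0.0
```

>>> jog_arm --motion '[[[0,0,0],0],[[0,0,0],0],[[0,0,0],0],[[0,0,0],0],[[0,0,0],0]]' --grip 1

```text
t: 5.1
eef_pos: [517.8, -28.7, 44.7]
tcp_rot: [3.141, 0.0, 2.811]
ft_force: [0.5, 0.5, -0.5]
opening: 0.635
grip_force: 0.0
```

>>> jog_arm --motion '[[[0,0,0],0],[[0,0,0],0],[[0,0,0],0],[[0,0,0],0]]'

```text
t: 5.5
eef_pos: [517.7, -28.7, 44.6]
tcp_rot: [3.141, 0.0, 2.811]
ft_force: [-0.3, 0.5, 0.2]
opening: 0.512
grip_force: 30.0
```

>>> jog_arm --motion '[[[0,0,-30],0],[[0,0,-75],0],[[0,0,-125],0],[[-15,-44,-125],0],[[-30,-88,-125],0]]'

```text
t: 6.0
eef_pos: [518.0, -122.1, 171.4]
tcp_rot: [3.142, 0.003, 2.814]
ft_force: [1.5, 0.5, -1.3]
opening: 0.512
grip_force: 30.0
```

>>> jog_arm --motion '[[[-15,-44,0],0],[[-15,-44,0],0],[[-15,-44,0],0]]'

```text
t: 6.3
eef_pos: [517.0, -168.8, 169.3]
tcp_rot: [3.141, -0.001, 2.809]
ft_force: [-0.6, 0.1, -0.4]
opening: 0.509
grip_force: 30.0
```

Run:
```python
from h import *
s=state();print(s["eef_pos"],s["tcp_rot"],s["opening"],s["grip_force"],s["t"])
p=read_camera("wrist"); cv2.imwrite("pics/e.png",p["img"])
np.save("pe.npy",p,allow_pickle=True)
for d in cut_out("filter_base",p)[:2]: print(d["p"],d["box"])
```

```text
[ 516.9782763  -168.82916029  169.2819006 ] [ 3.14128512e+00 -7.97733097e-04  2.80858523e+00] 0.5094992062659554 29.99966227915138 6.3
0.87 [100.8, 154.7, 201.4, 252.5]
```

View pics/e.png

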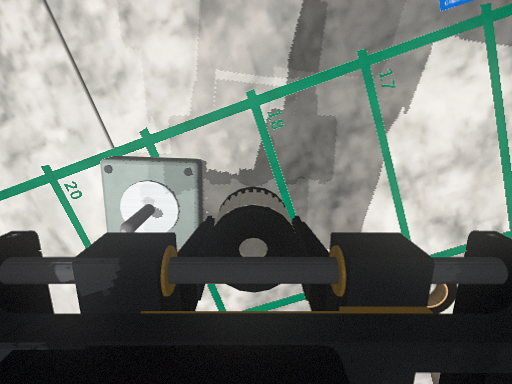

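The picture shows the seat disc centred near (150,208), the spindle root near (153,210) and the top of the spindle near (125,238), partly hidden. The cartridge is held upright at (253,240). I'll compute the base position and go to a spot with a clear view of the spindle.

Run:
```python
from h import *
p=np.load("pe.npy",allow_pickle=True).item()
print(atz(p,150,208,34),atz(p,124,235,94))
s=state(); S=atz(p,150,208,34); print(rel([*S[:2],170]).round())
for k in (0,50,80,110): # predicted look when TCP is at S - k*toolx
    from scipy.spatial.transform import Rotation as R
    tx=R.from_euler("xyz",s["tcp_rot"]).as_matrix()[:,0]; T=S-k*tx; T[2]=170
    X=S-(T-s["eef_pos"]); print(k,T.round(),proj(p,X).round(),proj(p,X+[0,0,60]).round(),proj(p,[*s["eef_pos"][:2],125]))
```

```text
[ 500.88869145 -275.43577356   34.        ] [ 504.59646883 -277.93915139   94.        ]
[ -20. -108.   -1.]
0 [ 501. -275.  170.] [254. 189.] [255. 207.] [254.95666167 220.31565939]
50 [ 548. -292.  170.] [254. 139.] [255. 145.] [254.95666167 220.31565939]
80 [ 577. -301.  170.] [254. 107.] [254. 104.] [254.95666167 220.31565939]
110 [ 605. -311.  170.] [254.  73.] [254.  60.] [254.95666167 220.31565939]
```

>>> jog_arm --motion '[[[-27,-36,0],0],[[-54,-72,0],0],[[-80,-108,0],0],[[-80,-108,0],0],[[-80,-108,0],0]]'

```text
t: 6.9
eef_pos: [558.0, -295.4, 169.0]
tcp_rot: [3.141, -0.001, 2.811]
ft_force: [-1.8, 1.3, -0.3]
opening: 0.507
grip_force: 30.0
```

Run:
```python
from h import *
s=state();print(s["eef_pos"],s["tcp_rot"],s["opening"],s["grip_force"],s["t"])
p=read_camera("wrist"); np.save("pf.npy",p,allow_pickle=True)
d=cut_out("filter_base",p)[0]; print(d["p"],d["box"])
S=[501,-276]
print(proj(p,[*S,34]),proj(p,[*S,94]))
im=p["img"]; a=cv2.resize(im[60:260,155:355],(800,800)[:2],interpolation=cv2.INTER_CUBIC)
cv2.imwrite("pics/f.png",cv2.resize(im[80:230,155:355],(800,600),interpolation=cv2.INTER_CUBIC))
```

```text
[ 558.01900186 -295.36951809  168.98790629] [ 3.14097640e+00 -1.23126518e-03  2.81110202e+00] 0.5074461588083864 29.99992646276951 6.9
0.57 [201.4, 71.8, 305.8, 194.3]
[252.49033426 128.74291667] [252.48340484 131.65460931]
```

View pics/f.png

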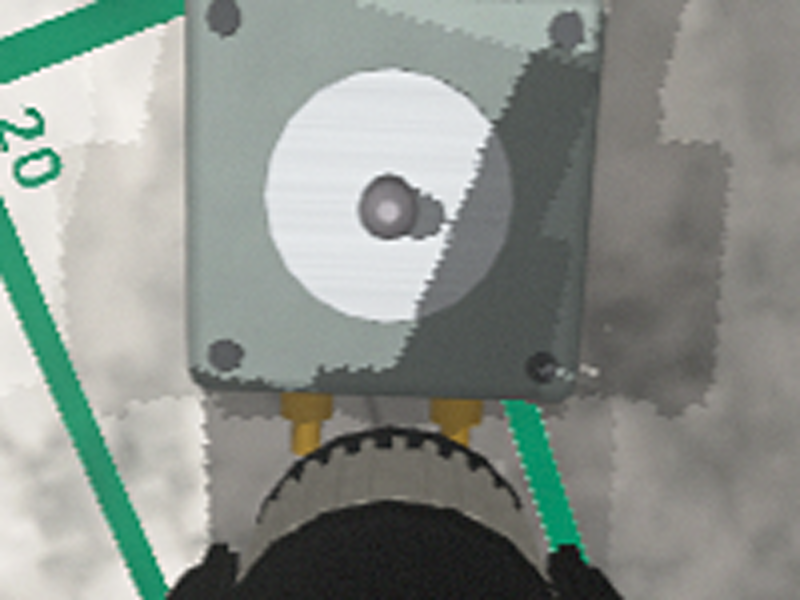

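The spindle appears almost end-on at (252.3,131.8) with the seat disc centre at (252.3,128.8), so S=(501,-276) fits both heights. I'll check the cartridge bore in the same picture.

Run:
```python
from h import *
p=np.load("pf.npy",allow_pickle=True).item(); s=state(); x,y,z=s["eef_pos"]; zb=z-44.6
im=p["img"].astype(float)*1.0
c=cv2.resize(im[180:300,175:335],(800,600),interpolation=cv2.INTER_CUBIC); c=np.clip(c*2.5,0,255).astype(np.uint8)
for r,zz in ((25,50),(8,50)):
    for t in np.linspace(0,2*np.pi,90):
        q=proj(p,[x+r*np.cos(t),y+r*np.sin(t),zb+zz]); q=(q-[175,180]+.5)*5
        cv2.circle(c,tuple(q.astype(int)),1,(0,0,255),-1)
cv2.imwrite("pics/g.png",c)
```

```text
(no output)
```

View pics/g.png

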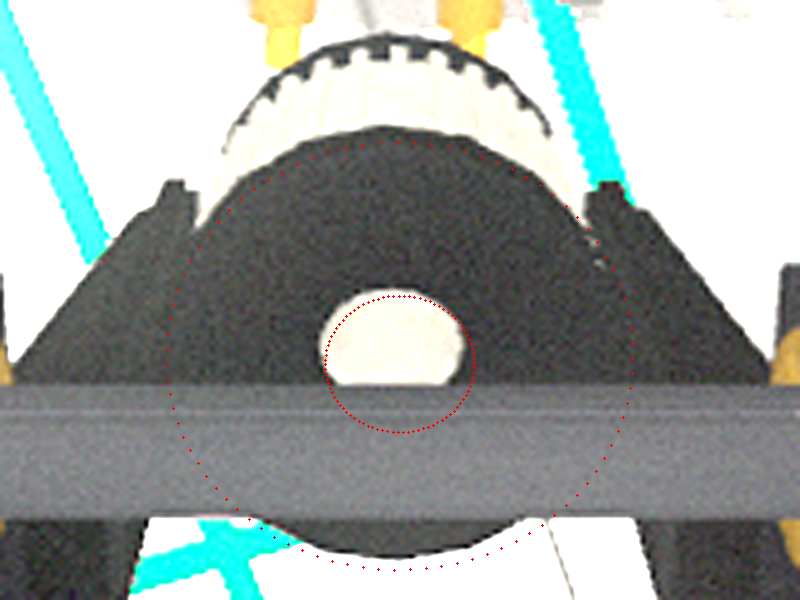

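Run:
```python
from h import *
p=np.load("pf.npy",allow_pickle=True).item()
a=atz(p,251.9,131.4,94);b=atz(p,251.9,128.4,34);print(a,b)
print((rel(a)-[1.4,-.9,0]).round(1),(rel(b)-[1.4,-.9,0]).round(1))
```

```text
[ 500.67803855 -276.35626478   94.        ] [ 500.51186065 -276.43137306   34.        ]
[58.5 -0.5 75.5] [ 58.6  -0.7 135.5]
```

>>> jog_arm --motion '[[[35,-0.5,0],0],[[58.5,-0.5,0],0],[[58.5,-0.5,0],0],[[58.5,-0.5,0],0],[[58.5,-0.5,0],0]]'

```text
t: 7.5
eef_pos: [503.3, -277.4, 169.9]
tcp_rot: [-3.141, 0.001, 2.812]
ft_force: [0.4, 0.0, -0.9]
opening: 0.508
grip_force: 30.0
```

Run:
```python
from h import *
print(rel([500.6,-276.4,34]).round(2)-[1.4,-.9,0]); s=state(); print(s["eef_pos"],s["tcp_rot"],s["ft_force"])
p=read_camera("wrist"); im=p["img"].astype(float)
c=cv2.resize(im[170:290,175:335],(800,600),interpolation=cv2.INTER_CUBIC); cv2.imwrite("pics/k.png",np.clip(c*2,0,255).astype(np.uint8))
```

```text
[  1.61   0.96 135.91]
[ 503.31485258 -277.37094892  169.91621471] [-3.14147194e+00  9.37856360e-04  2.81175855e+00] [ 0.37709329  0.00609679 -0.9159519 ]
```

View pics/k.png

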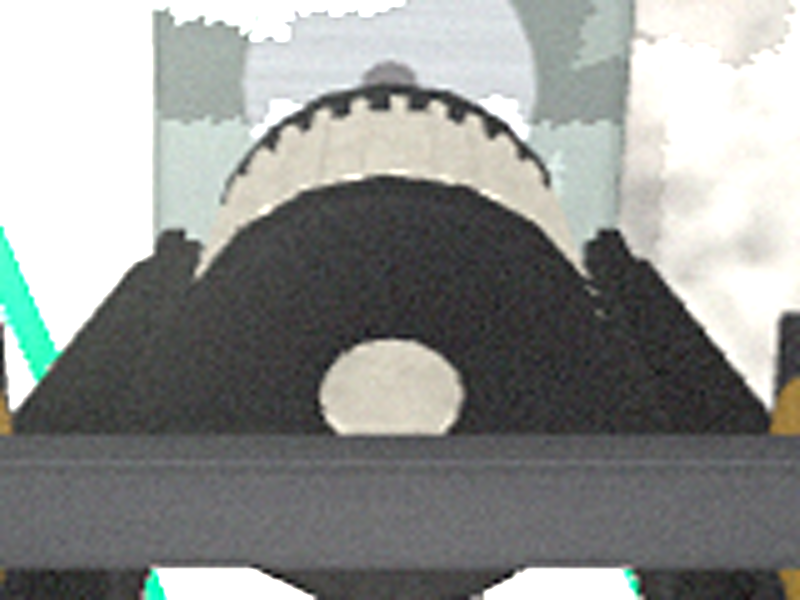

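The picture shows the spindle tip at crop (389,70), just behind the cartridge bottom, and the bore at crop (391,400). They are aligned laterally to within a pixel, so I'll work out the offset.

Run:
```python
from h import *
p=read_camera("wrist"); s=state(); print(p["cx"],p["cy"],s["eef_pos"])
print("spindle",rel(atz(p,389.5/5-.5+175,170+62/5,94)), "cart",rel(atz(p,391.5/5-.5+175,200,s["eef_pos"][2]+5)))
print("bottom rim left/right", rel(atz(p,(222+548)/2/5-.5+175,170+200/5,s["eef_pos"][2]-40)))
print(proj(p,[500.6,-276.4,94]))
for r,zz in ((25,50),):
    x,y,z=s["eef_pos"]
    q=np.array([proj(p,[x+r*np.cos(t),y+r*np.sin(t),z+5.4]) for t in np.linspace(0,6.3,200)]); print("pred top of cap row",(q.min(0)[1]+.5-170)*5)
```

```text
252.82538321950122 192.55321296130575 [ 503.1330708  -277.58474262  169.55800354]
spindle [20.47801981 -0.22934347 75.55233952] cart [29.36416068  0.07298208 -5.008112  ]
bottom rim left/right [ 9.13911039 -0.81603552 39.99744716]
[253.06853511 203.68903888]
pred top of cap row 194.1670068184689
```

>>> jog_arm --motion '[[[1.3,0.3,5],0],[[1.3,0.3,20],0],[[1.3,0.3,28],0],[[1.3,0.3,36],0],[[1.3,0.3,44],0]]'

```text
t: 8.1
eef_pos: [501.5, -277.1, 125.0]
tcp_rot: [3.141, -0.0, 2.811]
ft_force: [0.6, -0.3, -0.7]
opening: 0.51
grip_force: 30.0
```

>>> jog_arm --motion '[[[0,0,10],0],[[0,0,20],0],[[0,0,30],0],[[0,0,38],0],[[0,0,42],0]]'

```text
t: 8.6
eef_pos: [501.2, -276.9, 82.6]
tcp_rot: [3.141, -0.001, 2.811]
ft_force: [-0.4, 0.8, -1.2]
opening: 0.506
grip_force: 30.0
```

>>> jog_arm --motion '[[[0,0,2],0],[[0,0,4],0],[[0,0,4],0]]'

```text
t: 8.9
eef_pos: [501.4, -277.1, 79.6]
tcp_rot: [3.142, 0.0, 2.811]
ft_force: [0.9, 1.0, -1.0]
opening: 0.508
grip_force: 30.0
```

>>> jog_arm --motion '[[[0,0,1],0],[[0,0,1.5],0],[[0,0,1.5],0]]'

```text
t: 9.2
eef_pos: [501.5, -277.1, 78.6]
tcp_rot: [-3.141, 0.001, 2.811]
ft_force: [-0.8, 1.1, 3.9]
opening: 0.508
grip_force: 30.0
```

The cartridge is seated: contact force is 4 N at the expected height. I'll let go and rise.

>>> jog_arm --motion '[[[0,0,0],0],[[0,0,0],0],[[0,0,0],0],[[0,0,0],0],[[0,0,0],0]]' --grip 0

```text
t: 9.7
eef_pos: [501.4, -277.1, 78.0]
tcp_rot: [3.141, -0.0, 2.811]
ft_force: [-0.5, -0.9, -0.8]
opening: 0.875
grip_force: 0.0
```

>>> jog_arm --motion '[[[0,0,0],0],[[0,0,0],0],[[0,0,-20],0],[[0,0,-60],0],[[0,0,-105],0]]'

```text
t: 10.2
eef_pos: [500.9, -276.7, 183.4]
tcp_rot: [3.141, -0.003, 2.811]
ft_force: [0.5, -0.8, 0.2]
opening: 0.999
grip_force: 0.0
```

Run:
```python
from h import *
s=state();print(s["eef_pos"],s["opening"],s["t"])
p=read_camera("wrist"); b=cut_out("cartridge",p)
for d in b[:2]:
    print(d["p"],d["box"]); r=fitcyl([(p,d["box"])],50,25,[501,-276,30]); print(r.x.round(1),r.fun.round(1))
im=p["img"][140:260,175:335]; cv2.imwrite("pics/m.png",cv2.resize(im,(800,600),interpolation=cv2.INTER_CUBIC))
# wand / holder from fixed cameras
for n in ("side","top"):
    q=read_camera(n)
    for m in ("holder","wand","cartridge"):
        for d in cut_out(m,q)[:3]: print(n,m,round(d["p"],2),d["box"])
    np.save(f"q_{n}.npy",q,allow_pickle=True)
```

```text
[ 500.88129043 -276.74117454  183.41936818] 0.998978505420875 10.2
0.56 [224.3, 163.8, 282.8, 223.0]
[ 499.9 -275.2   36.5] [ 1.5 -1.7 -1.5  1.2]
side holder 0.78 [236.2, 246.5, 283.9, 295.6]
side wand 0.97 [255.5, 193.4, 263.6, 249.3]
side wand 0.71 [322.5, 248.1, 345.8, 257.7]
side wand 0.56 [208.1, 325.9, 243.5, 349.0]
side cartridge 0.47 [293.7, 176.2, 307.2, 190.9]
top holder 0.69 [199.3, 196.7, 227.9, 220.3]
top wand 0.45 [154.5, 182.2, 165.7, 212.8]
top wand 0.41 [257.5, 243.6, 264.7, 255.6]
```

View pics/m.png

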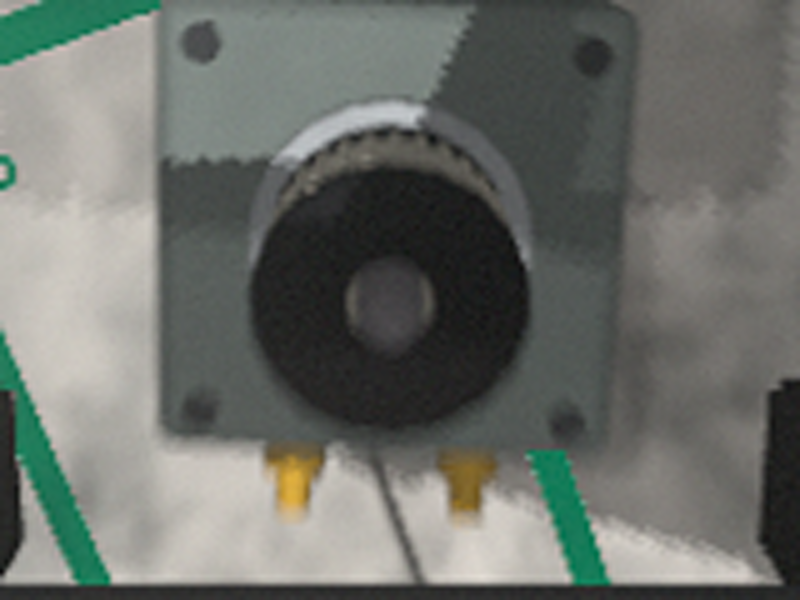

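The cartridge is fully on: the spindle end shows in the bore at crop (390,300) and the cap top is at about z=85. Now I'll rise and go to a viewing spot by the wand.

>>> jog_arm --motion '[[[0,0,-50],0],[[4,20,-95],0],[[10,46,-137],0],[[20,92,-137],0],[[30,138,-137],0]]'

```text
t: 11.2
eef_pos: [517.9, -135.8, 320.8]
tcp_rot: [3.142, 0.002, 2.809]
ft_force: [0.7, 0.5, -0.3]
opening: 0.997
grip_force: 0.0
```

>>> jog_arm --motion '[[[10,46,0],0],[[20,92,0],0],[[30,138,0],0],[[40,184,0],0],[[50,230,0],0]]'

```text
t: 11.7
eef_pos: [545.1, 98.9, 319.6]
tcp_rot: [-3.141, -0.001, 2.811]
ft_force: [0.8, -0.2, 0.0]
opening: 1.003
grip_force: 0.0
```

>>> jog_arm --motion '[[[10,46,0],0],[[20,92,0],0],[[30,138,0],0],[[36,168,0],0],[[36,168,0],0]]'

```text
t: 12.2
eef_pos: [565.5, 271.0, 318.8]
tcp_rot: [-3.141, -0.001, 2.814]
ft_force: [-0.1, -1.0, -0.3]
opening: 1.0
grip_force: 0.0
```

Run:
```python
from h import *
s=state();print(s["eef_pos"],s["tcp_rot"],s["t"])
p=read_camera("wrist"); cv2.imwrite("pics/n.png",p["img"])
for m in ("holder","wand"):
    for d in cut_out(m,p)[:3]:
        M=d["region"]; vs,us=np.nonzero(M); print(m,round(d["p"],2),d["box"],M.sum())
        if m=="wand":
            for v in range(vs.min(),vs.max()+1,10):
                u=us[vs==v]; print(v,u.min() if len(u) else 0,u.max() if len(u) else 0,end="; ")
print(proj(p,[480,297,95]),proj(p,[480,297,246]))
np.save("pn.npy",p,allow_pickle=True)
```

```text
[565.54615216 270.98602295 318.75782681] [-3.14119774e+00 -1.43135896e-03  2.81430335e+00] 12.2
holder 0.7 [219.8, 74.2, 288.6, 141.9] 2682
wand 0.62 [382.7, 27.6, 396.9, 148.9] 901
29 391 395; 39 385 398; 49 385 396; 59 384 396; 69 383 396; 79 383 394; 89 387 389; 99 387 388; 109 385 388; 119 384 386; 129 384 386; 139 383 385; wand 0.61 [247.7, 83.0, 281.7, 120.5] 993
85 259 266; 95 246 276; 105 244 278; 115 249 274; wand 0.55 [72.3, 14.8, 183.1, 95.8] 974
14 77 80; 24 73 93; 34 84 105; 44 98 119; 54 113 125; 64 133 138; 74 148 151; 84 162 165; 94 175 179; [250.50143271 101.95432095] [248.86228708  90.64810555]
```

View pics/n.png

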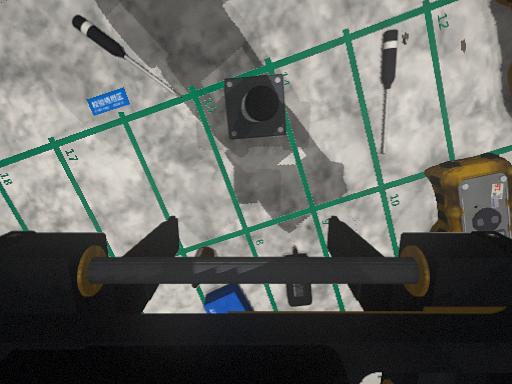

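The wand is seen end-on at (262,102), standing in the holder plate at (254,108). The two other wands lie flat at (390,60) and (100,40), so they are the look-alikes. I'll triangulate its top with the side view.

Run:
```python
from h import *
p=np.load("pn.npy",allow_pickle=True).item(); q=np.load("q_side.npy",allow_pickle=True).item()
A=atz(p,262,102,246); print("top",A, atz(p,262,102,209), "holder",atz(p,254,108,5))
print(proj(q,A),"want ~259.5,194")
X,e=tri([ray(p,262,102),ray(q,259.3,195)]); print(X,e)
H=atz(p,254,108,5); print("bottom side",proj(q,H),proj(q,[*H[:2],95]))
print("mid grip rel:",rel([*(H[:2]+(A-H)[:2]*209/246),300]),(A-H))
```

```text
top [490.49935001 303.53733002 246.        ] [489.05992414 305.22511049 209.        ] holder [485.53102001 300.06569388   5.        ]
[257.99713401 193.78290532] want ~259.5,194
[488.95875396 303.23420673 243.06035647] [np.float64(1.4913226895433203), np.float64(1.4913226895431753)]
bottom side [258.23233532 279.27820134] [259.02284689 249.56985245]
mid grip rel: [83.39470096  9.33135594 19.5464618 ] [  4.96833      3.47163614 241.        ]
```

>>> jog_arm --motion '[[[42,5,0],0],[[83,9,0],0],[[83,9,30],0],[[83,9,30],0]]'

```text
t: 12.75
eef_pos: [488.8, 301.8, 288.1]
tcp_rot: [-3.139, -0.003, 2.81]
ft_force: [-0.2, -1.4, 0.3]
opening: 0.994
grip_force: 0.0
```

Run:
```python
from h import *
s=state();print(s["eef_pos"],s["tcp_rot"],s["t"])
p=read_camera("wrist"); print(proj(p,[490,303.3,246]))
for d in cut_out("wand",p)[:2]: print(d["p"],d["box"])
d=cut_out("holder",p)
if d: print(d[0]["box"])
X=[490,303.3,246]
a=[proj(p,np.add(X,[12.5*np.cos(t),12.5*np.sin(t),0])) for t in np.linspace(0,6.3,60)]; print(np.min(a,0),np.max(a,0)); print(rel([489,302.8,215]))
g=cv2.cvtColor(p["img"],cv2.COLOR_BGR2GRAY)
b=g[150:260:6,200:310:5]; print(b)
```

```text
[488.81841181 301.76605805 288.08640119] [-3.13864942e+00 -2.82930545e-03  2.81048561e+00] 12.75
[255.67210894 222.74761874]
0.83 [237.0, 164.3, 275.3, 239.7]
0.83 [381.0, 91.9, 400.1, 208.9]
[221.4, 132.7, 286.3, 197.3]
[237.80941572 205.67195911] [273.53766534 239.30164226]
[ 2.23233119 -0.20898704 75.97772945]
[[ 86 165  85  90 102  52  55  46  48  52  53  54  49  51  51  52  50  89
   95  94  96  99]
 [195 198 192 205 110  60  50  54  46  91  76  76  76  69  61  62  60 123
  124 116 198 122]
 [200 208  81 189 171  59  57  63  97  70 121 125  76 138  61  61  61 128
  122 208 127 124]
 [ 93 226 175 179 160  56  58  57  94 118  38  56 114 101  62  61  58 128
  117 127 118 116]
 [ 96 217 194 183 174  66  55  61  98  74  40  70  73 153  53  53  49  92
  119 113 117 123]
 [ 85 133 195 179 200 137  61  59  91  96  74  55 100 129  50  58  53  91
  114 117 119 125]
 [188  93 189 201 201 141  60  57  60  33  34  31  34  37  55  52 112 119
  140 110 125 126]
 [187  95 161 179 175 160  76  58  58  37  34  33  30  32  87 109 105 110
   92 116 116 118]
 [171 171  92 179 174 166 162 105  99  38
[... 282 characters left out ...]
7  41  39  35  31 130 134 126
  123  83 124 129]
 [172 177 165 157  88 208 201 185  40  44  39  37  36  38  39 134 129 129
  128 135  88 125]
 [174 177 170 178  89 189 178 191  32  40  38  39  38  39  34 198 129 127
  128 125  89 159]
 [184 185 169 184 203  89 192 188 191  39  40  41  41  39  50 199 190 115
  122 114 107  83]
 [188 186 178 198 217  87 172 184 170 196  71  32  35 185 191 165 164 169
  185 186 185  89]
 [201 179 175 194 212 195  92 180 173 162 144 185 191 173 169 152 168 157
  173 180 197  80]
 [178 174 180 180 189 188  88 173 156 152 159 177 179 179 174 150 172 169
  169 191 179 186]
 [ 49  46  47  43  46  49  48  46  45  48  45  45  47  44  48  44  44  49
   42  47  43  44]]
```

>>> jog_arm --motion '[[[2,0,25],0],[[2,0,55],0],[[2,0,74],0],[[2,0,74],0],[[2,0,74],0]]'

```text
t: 13.4
eef_pos: [489.3, 303.5, 217.2]
tcp_rot: [3.141, 0.001, 2.81]
ft_force: [-0.4, -0.3, 0.1]
opening: 1.0
grip_force: 0.0
```

>>> jog_arm --motion '[[[0,0,0],0],[[0,0,0],0],[[0,0,0],0],[[0,0,0],0],[[0,0,0],0]]' --grip 1

```text
t: 13.9
eef_pos: [488.3, 303.7, 216.3]
tcp_rot: [3.141, 0.0, 2.811]
ft_force: [-0.4, 0.1, -0.1]
opening: 0.636
grip_force: 0.0
```

>>> jog_arm --motion '[[[0,0,0],0],[[0,0,0],0],[[0,0,0],0],[[0,0,0],0],[[0,0,0],0]]'

```text
t: 14.4
eef_pos: [488.1, 303.6, 216.1]
tcp_rot: [-3.141, -0.0, 2.811]
ft_force: [-1.3, -0.7, 0.5]
opening: 0.258
grip_force: 30.0
```

>>> jog_arm --motion '[[[0,0,-15],0],[[0,0,-35],0],[[0,0,-55],0],[[0,0,-75],0],[[0,0,-95],0]]'

```text
t: 14.9
eef_pos: [488.2, 303.6, 311.8]
tcp_rot: [-3.142, -0.0, 2.811]
ft_force: [0.2, -0.2, -0.9]
opening: 0.259
grip_force: 30.0
```

>>> jog_arm --motion '[[[0,0,-20],0],[[0,0,-30],0],[[0,0,-30],0]]'

```text
t: 15.2
eef_pos: [488.5, 303.8, 342.1]
tcp_rot: [3.14, 0.001, 2.811]
ft_force: [-1.1, 0.3, -0.8]
opening: 0.252
grip_force: 30.0
```

```bash
cat >> h.py <<'E'
from scipy.spatial.transform import Rotation as Rot
def wandaxis():
    "held wand: fit tilt about tool y (th) from side mask of the wand, grasp point known"
    s=state(); R=Rot.from_euler("xyz",s["tcp_rot"]).as_matrix(); g=np.array(s["eef_pos"])+R[:,2]*6
    q=read_camera("side"); gp=proj(q,g); out=[]
    for d in cut_out("wand",q):
        vs,us=np.nonzero(d["region"]); out.append((round(d["p"],2),np.round(d["box"])))
    print("grasp px",gp.round(),out)
    for th in (0,15,30,40,45,50,60,75):
        a=np.radians(th); ax=R[:,2]*np.cos(a)+R[:,0]*np.sin(a)  # towards tip, swung to +tool x
        print(th,"tip px",proj(q,g+ax*199).round(),"end px",proj(q,g-ax*39).round(),"tip z",round((g+ax*199)[2]))
    return q
E
python3 - <<'E'
from h import *
q=wandaxis(); s=state(); print(s["eef_pos"],s["ft_force"],s["opening"])
cv2.imwrite("pics/s1.png",q["img"])
E
```

```text
grasp px [260. 156.] [(0.93, array([256., 143., 266., 232.])), (0.79, array([176., 312., 245., 350.])), (0.32, array([206., 212., 216., 238.]))]
0 tip px [258. 235.] end px [260. 139.] tip z 137
15 tip px [276. 240.] end px [256. 139.] tip z 144
30 tip px [294. 239.] end px [253. 140.] tip z 164
40 tip px [306. 235.] end px [251. 141.] tip z 183
45 tip px [311. 232.] end px [250. 142.] tip z 195
50 tip px [317. 229.] end px [249. 143.] tip z 208
60 tip px [327. 219.] end px [248. 145.] tip z 236
75 tip px [338. 201.] end px [246. 149.] tip z 284
[488.08814613 303.5807194  340.30591691] [-0.18871067  0.34021388 -1.35591035] 0.25778385604441406
```

The wand is clear of the tube: the side mask runs from row 143 to 232 and the tip is at z of about 137. The tool can only turn about its own z. So I'll tilt the wand in the pads about the closing axis, by moving it towards the robot, lowering the rod beside the fixed tube and pressing it against the rim.

>>> jog_arm --motion '[[[23,0,0],0],[[45,0,0],0],[[45,0,0],0],[[45,0,0],0]]'

```text
t: 15.7
eef_pos: [445.7, 318.3, 340.5]
tcp_rot: [-3.141, -0.0, 2.812]
ft_force: [0.2, -0.4, -0.2]
opening: 0.258
grip_force: 30.0
```

>>> jog_arm --motion '[[[0,0,25],0],[[0,0,60],0],[[0,0,86],0],[[0,0,86],0],[[-10,0,86],0]]'

```text
t: 16.2
eef_pos: [455.6, 315.1, 255.5]
tcp_rot: [-3.141, -0.001, 2.811]
ft_force: [0.4, -0.3, -0.6]
opening: 0.257
grip_force: 30.0
```

>>> jog_arm --motion '[[[-8,0,0],0],[[-16,0,1],0],[[-24,0,3],0],[[-32,0,6],0],[[-40,0,9],0]]'

```text
t: 16.7
eef_pos: [493.5, 301.8, 246.1]
tcp_rot: [3.141, -0.0, 2.811]
ft_force: [-3.9, 1.7, 2.5]
opening: 0.252
grip_force: 30.0
```

Run:
```python
from h import *
q=wandaxis(); s=state(); print(s["eef_pos"],s["ft_force"],s["moment"],s["opening"])
```

```text
grasp px [257. 196.] [(0.83, array([256., 182., 272., 268.])), (0.81, array([212., 326., 247., 349.])), (0.79, array([307., 247., 343., 260.]))]
0 tip px [255. 267.] end px [257. 180.] tip z 41
15 tip px [272. 273.] end px [254. 179.] tip z 48
30 tip px [289. 273.] end px [250. 180.] tip z 68
40 tip px [300. 271.] end px [248. 181.] tip z 88
45 tip px [306. 268.] end px [248. 182.] tip z 99
50 tip px [311. 266.] end px [247. 183.] tip z 112
60 tip px [320. 258.] end px [245. 184.] tip z 141
75 tip px [331. 242.] end px [244. 188.] tip z 189
[493.81609611 301.62677469 245.51957966] [-1.49829612  1.294205   -0.836721  ] [ 0.12303671  0.37653652 -0.03061951] 0.257026738933893
```

The wand is pivoting: about 12° so far, with a 4 N force. I'll continue.

>>> jog_arm --motion '[[[-8,0,2],0],[[-16,0,5],0],[[-24,0,10],0],[[-32,0,17],0],[[-40,0,27],0]]'

```text
t: 17.3
eef_pos: [531.8, 288.8, 218.7]
tcp_rot: [3.141, 0.001, 2.811]
ft_force: [-1.7, 0.6, 2.1]
opening: 0.254
grip_force: 30.0
```

>>> jog_arm --motion '[[[-6,0,8],0],[[-12,0,16],0],[[-18,0,26],0],[[-22,0,35],0],[[-22,0,35],0]]'

```text
t: 17.8
eef_pos: [551.6, 281.5, 182.4]
tcp_rot: [-3.14, -0.002, 2.81]
ft_force: [-1.3, 0.4, -1.5]
opening: 0.255
grip_force: 30.0
```

Run:
```python
from h import *
q=wandaxis(); s=state(); print(s["eef_pos"],s["ft_force"],s["moment"],s["opening"])
```

```text
grasp px [236. 213.] [(0.76, array([208., 329., 244., 352.])), (0.68, array([237., 200., 286., 281.]))]
0 tip px [237. 279.] end px [236. 198.] tip z -23
15 tip px [252. 284.] end px [233. 198.] tip z -16
30 tip px [267. 285.] end px [230. 198.] tip z 4
40 tip px [277. 283.] end px [229. 199.] tip z 24
45 tip px [282. 281.] end px [228. 200.] tip z 36
50 tip px [286. 278.] end px [227. 200.] tip z 49
60 tip px [294. 272.] end px [226. 202.] tip z 77
75 tip px [303. 257.] end px [225. 205.] tip z 125
[551.64449115 281.86961798 183.73751307] [ 0.59724792 -0.41598878 -0.9429163 ] [-0.04340614  0.04173246  0.02723775] 0.25642477451407175
```

The tip shows at side (286,281), about 47° by the table. I'll lift straight off the rim.

>>> jog_arm --motion '[[[0,0,-25],0],[[0,0,-65],0],[[0,0,-105],0],[[0,0,-140],0],[[0,0,-160],0]]'

```text
t: 18.4
eef_pos: [551.9, 282.1, 347.9]
tcp_rot: [3.139, 0.004, 2.811]
ft_force: [0.2, 0.5, -1.5]
opening: 0.257
grip_force: 30.0
```

>>> jog_arm --motion '[[[0,0,0],0],[[0,0,0],0],[[0,0,0],0]]'

```text
t: 18.7
eef_pos: [551.3, 281.8, 342.5]
tcp_rot: [-3.14, -0.002, 2.811]
ft_force: [0.2, 0.5, -0.6]
opening: 0.257
grip_force: 30.0
```

Run:
```python
from h import *
q=wandaxis(); s=state(); print(s["eef_pos"],s["ft_force"],s["opening"],s["t"])
R=Rot.from_euler("xyz",s["tcp_rot"]).as_matrix(); g=np.array(s["eef_pos"])+R[:,2]*6
p=read_camera("wrist")
for d in cut_out("wand",p)[:3]: print("wrist",d["p"],d["box"])
for th in (35,40,45,50,55):
    a=np.radians(th); ax=R[:,2]*np.cos(a)+R[:,0]*np.sin(a); print(th,proj(p,g+ax*199).round(),proj(p,g+ax*100).round())
for m in ("cartridge","leak_fluid_bottle","battery_pack","tape_roll"):
    d=cut_out(m,q)
    if d: print(m,np.round(d[0]["p"],2),d[0]["box"])
cv2.imwrite("pics/z.png",q["img"])
```

```text
grasp px [236. 150.] [(0.9, array([210., 328., 243., 350.])), (0.67, array([289., 249., 344., 261.])), (0.64, array([294., 174., 304., 188.])), (0.61, array([239., 140., 281., 204.]))]
0 tip px [237. 227.] end px [236. 134.] tip z 138
15 tip px [253. 231.] end px [233. 133.] tip z 144
30 tip px [270. 230.] end px [230. 134.] tip z 164
40 tip px [280. 226.] end px [228. 136.] tip z 184
45 tip px [285. 223.] end px [227. 137.] tip z 196
50 tip px [290. 219.] end px [226. 137.] tip z 209
60 tip px [299. 210.] end px [225. 140.] tip z 237
75 tip px [309. 192.] end px [224. 143.] tip z 285
[551.43861312 281.83807433 342.71799003] [ 0.02156984  0.11342902 -0.82155192] 0.25265488882715137 18.8
wrist 0.88 [227.2, 21.6, 282.7, 302.9]
wrist 0.76 [370.1, 44.9, 387.5, 162.5]
wrist 0.69 [76.1, 35.1, 181.5, 110.8]
35 [253.  73.] [253. 134.]
40 [253.  57.] [253. 126.]
45 [253.  39.] [253. 117.]
50 [253.  20.] [253. 109.]
55 [253.   0.] [253. 101.]
cartridge 0.69 [294.5, 175.2, 306.3, 192.5]
leak_fluid_bottle 0.8 [203.0, 209.7, 217.5, 238.7]
battery_pack 0.72 [284.9, 185.1, 313.6, 200.8]
tape_roll 0.54 [212.8, 207.3, 231.6, 218.2]
```

Run:
```python
from h import *
z=cv2.imread("pics/z.png").astype(int); q=np.load("q_side.npy",allow_pickle=True).item()
D=np.abs(z-q["img"].astype(int)).sum(2)
s=state(); R=Rot.from_euler("xyz",s["tcp_rot"]).as_matrix(); g=np.array(s["eef_pos"])+R[:,2]*6
for th in range(38,58,2):
    a=np.radians(th); ax=R[:,2]*np.cos(a)+R[:,0]*np.sin(a)
    sc=[]
    for L in range(60,230,5):
        u,v=proj(q,g+ax*L); c=D[int(round(v))-1:int(round(v))+2,int(round(u))-1:int(round(u))+2].max(); sc.append(int(c))
    print(th,sc)
```

```text
38 [84, 56, 71, 77, 64, 56, 65, 67, 67, 77, 429, 464, 502, 502, 454, 307, 226, 59, 71, 71, 68, 62, 58, 61, 67, 64, 55, 59, 59, 64, 66, 66, 69, 187]
40 [255, 60, 71, 69, 64, 62, 62, 67, 63, 61, 77, 428, 499, 398, 268, 226, 226, 64, 66, 67, 67, 62, 68, 55, 67, 70, 70, 59, 59, 57, 67, 62, 74, 218]
42 [495, 64, 68, 69, 69, 50, 62, 63, 55, 61, 61, 300, 320, 200, 183, 195, 238, 256, 212, 188, 68, 63, 68, 63, 67, 67, 68, 71, 57, 71, 61, 67, 68, 211]
44 [526, 498, 126, 69, 69, 50, 62, 62, 68, 68, 66, 161, 67, 86, 180, 181, 208, 256, 229, 212, 120, 154, 72, 63, 65, 65, 68, 71, 62, 62, 66, 67, 70, 177]
46 [526, 498, 126, 214, 68, 68, 62, 62, 116, 76, 66, 124, 105, 64, 193, 193, 199, 215, 234, 234, 200, 175, 137, 97, 132, 231, 288, 216, 205, 396, 67, 64, 64, 127]
48 [625, 551, 558, 214, 129, 295, 249, 62, 246, 290, 288, 297, 358, 318, 377, 188, 196, 181, 182, 182, 101, 175, 137, 171, 234, 304, 288, 233, 263, 396, 378, 62, 60, 77]
50 [625, 551, 569, 537, 232, 332, 347, 122, 320, 342, 399, 399, 358, 358, 377, 377, 141, 175, 120, 184, 198, 128, 223, 165, 207, 207, 226, 226, 215, 232, 233, 232, 68, 60]
52 [625, 560, 569, 581, 348, 348, 347, 347, 320, 342, 377, 330, 358, 318, 248, 310, 262, 213, 192, 199, 203, 208, 223, 221, 197, 205, 202, 202, 208, 212, 237, 237, 225, 227]
54 [625, 623, 581, 581, 419, 348, 347, 330, 290, 286, 316, 264, 269, 128, 61, 195, 266, 266, 180, 186, 191, 208, 209, 221, 213, 205, 209, 215, 215, 216, 258, 248, 238, 238]
56 [625, 630, 576, 581, 419, 316, 322, 214, 136, 154, 113, 61, 64, 62, 62, 74, 216, 254, 254, 208, 190, 229, 302, 235, 210, 210, 214, 218, 223, 248, 251, 253, 261, 195]
```

It holds at about 49.5° by both the wrist view (tip row 22) and the side view. I'll nudge it back about 4.5° by touching the tip against the far side of the tube.

>>> jog_arm --motion '[[[-40,0,0],0],[[-80,0,0],0],[[-120,0,0],0],[[-120,0,0],0],[[-120,0,0],0]]'

```text
t: 19.6
eef_pos: [665.5, 242.5, 343.1]
tcp_rot: [-3.141, -0.001, 2.81]
ft_force: [-0.6, -0.3, -0.8]
opening: 0.258
grip_force: 30.0
```

>>> jog_arm --motion '[[[0,0,40],0],[[0,0,80],0],[[0,0,110],0],[[0,0,127],0],[[0,0,127],0]]'

```text
t: 20.1
eef_pos: [663.4, 243.4, 215.0]
tcp_rot: [-3.139, -0.004, 2.812]
ft_force: [0.2, -0.3, -0.8]
opening: 0.256
grip_force: 30.0
```

>>> jog_arm --motion '[[[8,0,0],0],[[16,0,0],0],[[20,0,0],0],[[23,0,0],0],[[23,0,0],0]]'

```text
t: 20.6
eef_pos: [643.5, 250.6, 218.2]
tcp_rot: [3.14, 0.002, 2.811]
ft_force: [1.9, -0.3, 0.2]
opening: 0.253
grip_force: 30.0
```

>>> jog_arm --motion '[[[2,0,0],0],[[4,0,0],0],[[6,0,0],0],[[6,0,0],0]]'

```text
t: 21.0
eef_pos: [637.5, 252.4, 217.0]
tcp_rot: [-3.142, -0.0, 2.811]
ft_force: [2.2, -0.4, -0.3]
opening: 0.256
grip_force: 30.0
```

>>> jog_arm --motion '[[[-15,0,0],0],[[-30,0,-10],0],[[-30,0,-50],0],[[-30,0,-90],0],[[-30,0,-120],0]]'

```text
t: 21.5
eef_pos: [665.6, 242.7, 339.0]
tcp_rot: [3.141, -0.001, 2.811]
ft_force: [0.3, -1.0, -0.4]
opening: 0.255
grip_force: 30.0
```

>>> jog_arm --motion '[[[0,0,0],0],[[0,0,0],0],[[0,0,0],0],[[0,0,0],0]]'

```text
t: 21.9
eef_pos: [665.7, 242.6, 335.4]
tcp_rot: [-3.14, -0.003, 2.811]
ft_force: [0.3, -0.5, -1.2]
opening: 0.255
grip_force: 30.0
```

Run:
```python
from h import *
s=state(); print(s["eef_pos"],s["ft_force"],s["opening"],s["t"],np.abs(s["qvel"]).max())
R=Rot.from_euler("xyz",s["tcp_rot"]).as_matrix(); g=np.array(s["eef_pos"])+R[:,2]*6
p=read_camera("wrist")
for d in cut_out("wand",p)[:3]: print("wrist",d["p"],d["box"])
for th in (40,45,50): 
    a=np.radians(th); ax=R[:,2]*np.cos(a)+R[:,0]*np.sin(a); print(th,proj(p,g+ax*199).round(),(g+ax*199)[2])
q=read_camera("side"); q0=np.load("q_side.npy",allow_pickle=True).item(); D=np.abs(q["img"].astype(int)-q0["img"]).sum(2)
for th in range(38,56,2):
    a=np.radians(th); ax=R[:,2]*np.cos(a)+R[:,0]*np.sin(a)
    print(th,[int(D[int(v)-1:int(v)+2,int(u)-1:int(u)+2].max()) for u,v in (proj(q,g+ax*L) for L in range(60,220,8))])
for m in ("cartridge","leak_fluid_bottle","battery_pack","tape_roll"):
    d=cut_out(m,q)
    if d: print(m,np.round(d[0]["p"],2),d[0]["box"])
```

```text
[665.72231381 242.59398167 335.39475389] [ 0.32120638 -0.4602736  -1.17528966] 0.2554711775976605 21.9 0.007750092900085992
wrist 0.83 [227.2, 32.7, 279.9, 305.8]
wrist 0.68 [382.1, 0.9, 395.2, 87.0]
40 [253.  57.] 177.27952685109219
45 [253.  39.] 189.0407828085406
50 [253.  20.] 201.87021743441846
38 [91, 36, 37, 40, 35, 30, 41, 34, 40, 51, 48, 45, 53, 28, 27, 49, 68, 66, 48, 52]
40 [308, 34, 37, 40, 39, 36, 34, 41, 44, 51, 46, 55, 56, 48, 23, 41, 54, 38, 66, 52]
42 [308, 34, 49, 40, 39, 36, 34, 40, 38, 62, 50, 40, 113, 74, 25, 156, 103, 48, 72, 51]
44 [308, 318, 64, 40, 39, 59, 34, 66, 44, 208, 258, 89, 442, 186, 226, 285, 293, 310, 436, 61]
46 [310, 318, 88, 80, 81, 68, 49, 70, 72, 226, 258, 210, 442, 332, 226, 318, 302, 230, 436, 80]
48 [310, 318, 95, 81, 81, 68, 49, 72, 72, 67, 258, 143, 442, 309, 226, 225, 201, 117, 106, 58]
50 [316, 318, 291, 81, 81, 68, 49, 70, 52, 51, 31, 73, 46, 36, 40, 58, 37, 48, 59, 62]
52 [316, 318, 297, 81, 62, 47, 39, 50, 30, 37, 38, 51, 44, 37, 42, 44, 42, 44, 51, 62]
54 [316, 308, 297, 81, 62, 47, 39, 41, 41, 37, 38, 47, 44, 52, 49, 60, 51, 43, 42, 525]
cartridge 0.63 [294.6, 174.2, 305.1, 192.1]
leak_fluid_bottle 0.6 [207.7, 209.8, 216.0, 240.3]
battery_pack 0.48 [223.6, 194.9, 241.1, 206.2]
tape_roll 0.75 [213.6, 207.3, 233.9, 219.0]
```

The wand is now at about 46°, with its tip about 190 mm up and still. The cartridge is seated and the bystanders have not moved, so I'll hand in.

```bash
python3 -c "
from cell import job_done; print(job_done())"
```

```text
the job is handed in; nothing more can be done
None
```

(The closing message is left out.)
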